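# Wet the oil dipper and hold up the sprung screw cover

## Robot

A 6-joint arm with a two-finger parallel gripper is mounted at the origin on the work surface. World frame = base frame: x ahead of the robot, y to its left, z up, the work surface at z = 0. Lengths are in m, angles in rad, forces in N, time in s.
With the tool pointing down it reaches from about 0.325 to 0.775 m from the base axis. Payload 5.5 kg.
Tool frame: the origin (TCP) lies midway between the tips of the shut fingers; the grasp point (between the pads) lies 19 mm behind it (bot.grasp_offset is the distance from the TCP to the grasp point, in m); z points along the fingers, y is the direction in which the jaws open and shut (so a half turn about z gives the same grasp; the last joint's range is limited). The gripper opens to 88 mm and grips with 3 to 60 N. Pads are 20 mm wide; open, the fingers measure 115 mm over their backs; the gripper's body (75 mm by 178 mm) begins 61 mm behind the grasp point.
Start: joints at [-1.321, 0.091, 1.231, -0, 1.82, -0.057], TCP at [0.181, -0.572, 0.223] pointing down, gripper open.
Joint ranges: [-2.87, 2.87], [-0.86, 2.18], [0.17, 2.46], [-1.51, 4.65], [0.06, 2.69], [-2.65, 2.65]. Speed limits (rad/s): [2.57, 2.57, 3.01, 3.14, 3.14, 3.14].

## Interface

Orientations are given as a unit quaternion [w, x, y, z].
In Python, from station import bot gives the robot as it stands.
- The arm moves only by the tool apply_moves, never from a script. Its argument "moves" is a list of rows, each a list of 5 numbers: the finger opening in cm, from 0 to 8.78, then the shift along the tool's x, y, z in cm, then the turn about the tool's z in rad. In form: [[jaw, dx, dy, dz, turn], ...]. A call has 1 to 12 rows; each row shifts and turns the commanded pose from where the row before left it, along the tool's axes as they then stand; what a row does not reach is not made up. A row lasts 1/12 s, in which the tool goes at most 41.7 mm and 7.16 degrees, less where a joint would pass 70% of its speed; a pose out of reach is approached as far as the arm can. A call with a gripper value outside its range is refused whole. The fingers move at their own pace and stop on an object; "grip_force" is the grip in N (left out, the last holds). Time passes only in rows, so rows that do not move let the fingers close. It gives the time, the measured TCP pose, the force and the opening at its end, in the units of the state.
- bot.get_state(): the state, without advancing time (a new reading comes with each control period).
- bot.camera(name): name is "scene" or "top"; returns a dict with "frame" (420x560x3 uint8, red, green, blue), "fov_y" (degrees; the focal length in pixels is half the picture's height over the tangent of half this angle, whatever the lens; pixels are square), "cx", "cy" (the principal point, pixels), "origin" and "orientation" of the camera in the world. Camera axes: x right, y down, z forward; pixel columns grow to the right and rows downward; lengths in m; the calibration is good to about 2 mm. A picture is of the moment at which its call begins. There is no depth.
- bot.job_done(): hands the job in, once; it reports no verdict.
The state is a dict: "time_s": time; "joint_positions": joint angles; "joint_velocities": joint speeds; "joint_torque": joint torques, N m; "position": TCP position; "ee_rot": TCP orientation; "ft_force": force on the tool from outside, world axes, zero at the start; "moment": the same for the moment, N m; "gripper_width": finger opening in m.
Only numpy, scipy, OpenCV 4.12 (cv2) and the standard library are available. Lean on these libraries where they do the work, as an engineer would, in place of code of your own. Each camera call takes 0.05 s, during which the arm holds its last target.

## Task

Get the machine's drive screw ready for oiling: first move the oil dipper from its open drip stand into the narrow amber vial, all the way down until its collar sits on the vial's mouth, and let go of it. Then take the sprung cover of the screw housing by its bar handle, lift it until the cover lies in line with the steel angle pointer at its side, and keep holding it there: the program finishes while the gripper still holds the cover up. Do not move the pointer, and leave the blower, bottle, wrench and vise where they are.

Things in the scene. Friction and masses are not known exactly. Their poses are not given: they have to be found in the camera images.
- dipper: Oil dipper, loose, about 50 g, upright. Origin at its lower tip, z up along the rod. Round-ended steel shaft 8 mm diameter up to 74 mm above the tip, collar 22 mm diameter from 74 to 79 mm, black cylindrical grip 13 mm diameter from 79 to 129 mm. At the start it hangs by its collar in the drip stand, tip 10 mm above the work surface.
- stand_hole (a point): Centre of the hole in the top face of the drip stand, 84 mm above the work surface. The stand is fixed: an open aluminium frame, square plates 56 mm wide top (6 mm thick, hole 12 mm) and bottom, on four 6 mm legs. z up, axes along the plate's edges.
- vial_mouth (a point): Centre of the mouth of the amber vial, 84 mm above the work surface. Fixed, upright tube: outside diameter 24 mm, bore 12 mm, 76 mm deep (its floor is 8 mm above the work surface), on a dark square foot 50 mm wide. The dipper is home when its collar is on the mouth (tip 74 mm below this point).
- lid (a joint): Angle of the sprung cover, rad: 0 shut and level, growing as it is lifted, limit 1.3. The spring and the weight of the cover always drive it shut; holding it takes 5 to 8 N at the handle along its arc, or 5 to 14 N straight up (most when high).
- lid_handle (a point): Centre of the cover's bar handle: round black bar, 12 mm diameter, 110 mm between its two posts, along the cover's y axis, 42 mm above the cover's upper face. When shut it is 128 mm above the work surface, 150 mm from the hinge line and 45 mm above it. Axes turn with the cover (z its upward normal). Being round, the bar can turn in an upright gripper's pinch as the cover rises.
- lid_hinge (a point): Middle of the cover's hinge line (along its y axis), 83 mm above the work surface, at the housing's far side. Axes turn with the cover: when shut x points from handle to hinge, z up. Cover: aluminium plate 182 mm (from the hinge toward -x) by 160 mm, 6 mm thick, hinge at mid thickness. The dark housing under it, 190 x 160 mm, 80 mm high, is fixed.
- pointer (a joint): Angle at which the steel pointer is set, rad, on the same scale as joint lid (0 level, growing upward). It is the marked angle for the cover, 0.40 to 0.68; it is clamped by friction.
- pointer_tip (a point): Tip of the angle pointer: flat steel bar 190 mm long, 8 mm wide, that turns about the cover's hinge line in a plane 8 mm outside the cover's -y edge (88 mm from the cover's middle). Its x axis runs from tip to hinge line and is parallel to the cover's x axis when the cover is at the marked angle.
- blower: Bystander: dark rubber air blower, round bulb 62 mm diameter, standing, nozzle up, 100 mm tall. Origin at the centre of its underside.
- bottle: Bystander: small clear bottle with a white cap, 36 mm diameter, 60 mm tall. Origin at the centre of its underside.
- wrench: Bystander: steel wrench 150 mm long, lying flat. Origin under its middle.
- vise: Bystander: small steel machine vise 110 mm by 60 mm, 50 mm high, 0.9 kg. Origin at the centre of its underside.
Things that resemble listed ones, but are neither listed nor needed, are in the scene too. What is shaped like the dipper but green or purple is not meant. What is shaped like the part that bears vial_mouth but blue is not meant.

How it is judged:
By the outcome, as a careful person would: the job done as asked, in the order asked, and still so for the second after the job is handed in, while the arm keeps its last pose, push and grip.
It also fails if it takes over 50 s, if anything falls off the work surface, if the arm or the gripper's body presses on something with over 40 N, if the wrist force passes 120 N, or if a joint passes its speed limit or range.

## Working session

There is one attempt and no reset: what is moved stays moved. The work goes in short steps, Python scripts to look and compute and a tool call to move; the robot and the scene stay as the last step left them, time stands still between calls to the robot, and variables do not carry over. Pictures are saved under pics/ and viewed, and the job is handed in when it is done.

Besides the shell and the picture viewer there is one more tool, called after "Emit:" by a JSON object that holds its "api" and its "payload", one argument or row to a line. apply_moves: Moves the arm, as the interface text tells. Its arguments: {"type":"object","properties":{"moves":{"type":"array"},"grip_force":{"type":"number"}},"required":["moves"]}

```bash
mkdir -p pics; ls; cat > h.py <<'E'
import numpy as np, cv2, pickle
from scipy.spatial.transform import Rotation as R
from station import bot
def cam(n,save=None):
    c=bot.camera(n)
    if save: cv2.imwrite(f'pics/{save}.png',cv2.cvtColor(c['frame'],cv2.COLOR_RGB2BGR)); pickle.dump(c,open(f'pics/{save}.pkl','wb'))
    return c
def q(o): return R.from_quat([o[1],o[2],o[3],o[0]]).as_matrix()
def ray(c,u,v):
    f=c['frame'].shape[0]/2/np.tan(np.radians(c['fov_y'])/2)
    d=q(c['orientation'])@np.array([(u-c['cx'])/f,(v-c['cy'])/f,1.]); return np.array(c['origin']),d
def onz(c,u,v,z):
    o,d=ray(c,u,v); return o+d*(z-o[2])/d[2]
def proj(c,p):
    f=c['frame'].shape[0]/2/np.tan(np.radians(c['fov_y'])/2)
    x=q(c['orientation']).T@(np.array(p)-np.array(c['origin'])); return x[:2]/x[2]*f+[c['cx'],c['cy']]
def ld(n): return pickle.load(open(f'pics/{n}.pkl','rb'))
E
python3 - <<'E'
from h import *
for n in('scene','top'):
    c=cam(n,n+'0'); print({k:v for k,v in c.items() if k!='frame'})
print(bot.get_state())
E
```

```text
pics
{'fov_y': 44.08603187133266, 'cx': 280.38025889799496, 'cy': 216.46871196124343, 'origin': array([ 1.06603366, -0.67221417,  0.9674622 ]), 'orientation': array([-0.35609083,  0.88329355,  0.27877789, -0.12359095])}
{'fov_y': 52.99815240748998, 'cx': 277.4583198488014, 'cy': 202.70736057324018, 'origin': array([ 0.44873745, -0.00136336,  1.13609179]), 'orientation': array([-0.04073369,  0.7159491 , -0.69559222,  0.04369333])}
{'time_s': 0.1, 'joint_positions': array([-1.32070523e+00,  9.17679806e-02,  1.23175421e+00, -2.13971428e-06,
        1.81980946e+00, -5.66961737e-02]), 'joint_velocities': array([ 0.00067428, -0.00252742, -0.00081354,  0.00046161,  0.0015847 ,
        0.0002602 ]), 'joint_torque': array([ 2.60194312e-03, -4.47860062e+01, -4.07568920e+01,  6.99294708e-02,
        2.84866558e-02, -1.09279847e-04]), 'position': array([ 0.18113171, -0.57172466,  0.22163565]), 'ee_rot': array([-8.65335737e-04,  9.88257913e-01,  1.52792475e-01, -8.49795031e-05]), 'ft_force': array([-0.37562559, -0.52598137,  0.1150266 ]), 'moment': array([-0.02917431,  0.03934983, -0.06663751]), 'gripper_width': 0.08795100296362583}
```

View pics/scene0.png

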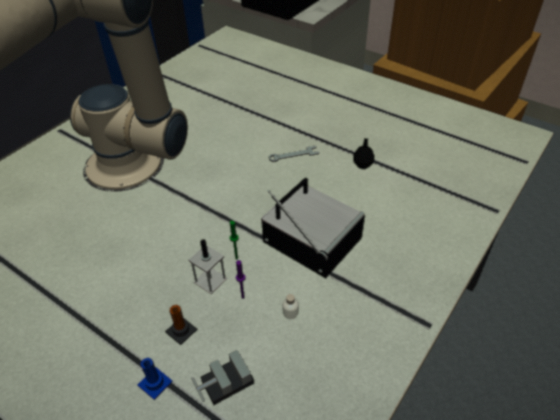

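View pics/top0.png

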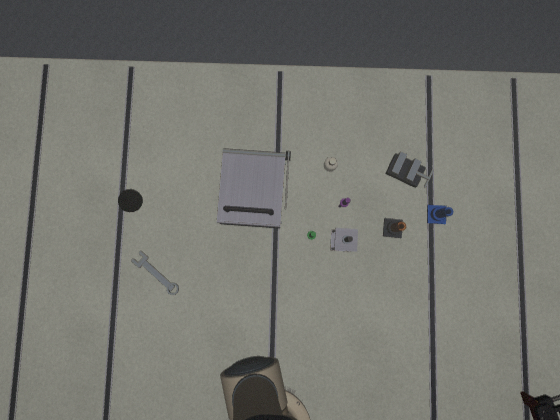

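```bash
python3 - <<'E'
from h import *
a=cv2.imread('pics/top0.png')[140:270,205:465]; b=cv2.imread('pics/scene0.png')[165:400,130:380]
cv2.imwrite('pics/tz.png',cv2.convertScaleAbs(cv2.resize(a,None,fx=3,fy=3,interpolation=cv2.INTER_CUBIC),alpha=1.5))
cv2.imwrite('pics/sz.png',cv2.convertScaleAbs(cv2.resize(b,None,fx=2.5,fy=2.5,interpolation=cv2.INTER_CUBIC),alpha=1.5))
E
```

```text
(no output)
```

View pics/tz.png

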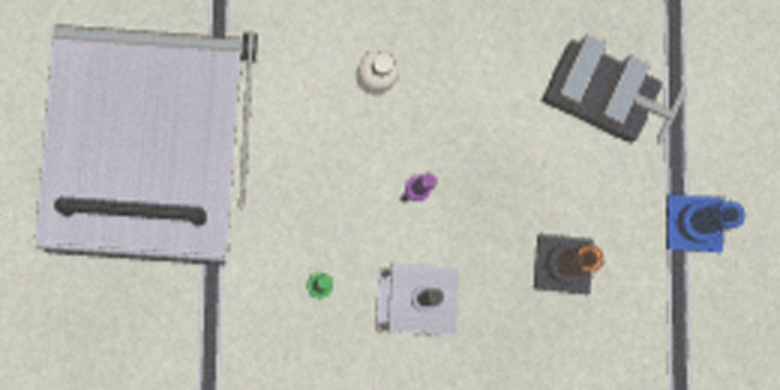

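View pics/sz.png

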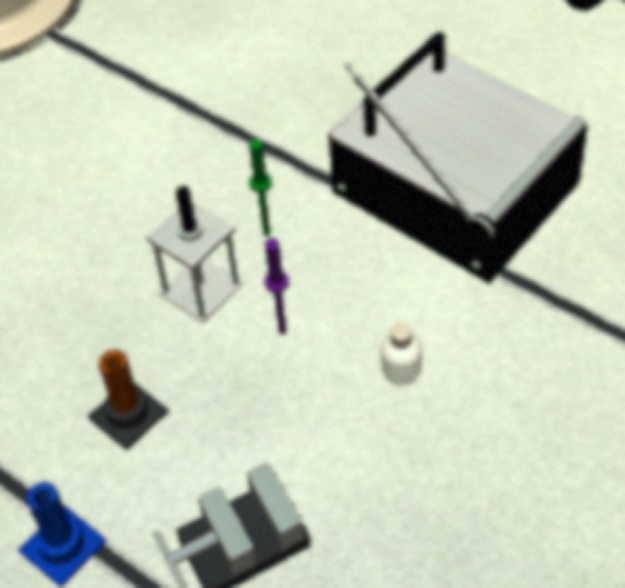

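```bash
python3 - <<'E'
from h import *
def z(n,x,y,w,h,k): 
    a=cv2.imread(f'pics/{n}.png')[y:y+h,x:x+w]
    return cv2.convertScaleAbs(cv2.resize(a,None,fx=k,fy=k,interpolation=cv2.INTER_CUBIC),alpha=1.6)
# each tile 40x30 px at 10x -> 400x300
A=z('top0',330,222,40,30,10);B=z('top0',376,212,40,30,10);C=z('scene0',185,235,40,30,10);D=z('scene0',160,298,40,30,10)
cv2.imwrite('pics/q.png',np.vstack([np.hstack([A,B]),np.hstack([C,D])]))
for n in('top0','scene0'):
    f=ld(n)['frame'].astype(int); m=(f[...,0]>f[...,2]*1.8)&(f[...,0]>f[...,1]*1.4)&(f[...,0]>50)
    v,u=np.nonzero(m); s=(u>130)&(u<465)&(v>150); 
    print(n,s.sum(),u[s].min(),u[s].max(),v[s].min(),v[s].max())
E
```

```text
top0 22 398 405 222 230
scene0 74 170 180 305 319
```

View pics/q.png

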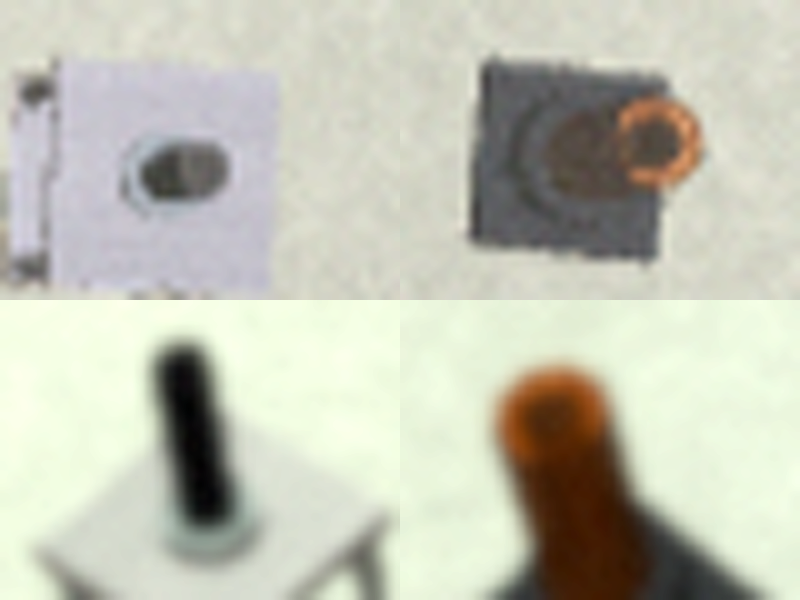

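```bash
cat >> h.py <<'E'
def tri(c1,p1,c2,p2):
    (o1,d1),(o2,d2)=ray(c1,*p1),ray(c2,*p2); d1/=np.linalg.norm(d1);d2/=np.linalg.norm(d2)
    t=np.linalg.lstsq(np.c_[d1,-d2],o2-o1,rcond=None)[0]; a=o1+d1*t[0];b=o2+d2*t[1]
    return (a+b)/2,np.linalg.norm(a-b)
E
python3 - <<'E'
from h import *
t=ld('top0');s=ld('scene0')
print('vial',tri(t,(401.5,225.7),s,(174.5,309)),onz(t,401.5,225.7,.084),onz(s,174.5,309,.084))
print('dip',tri(t,(350.2,238),s,(202.7,240)),onz(t,350.2,238,.139),onz(s,202.7,240,.139))
print('stand',onz(t,346.3,239,.084))
print('start tcp',proj(t,[.181,-.572,.223]))
# stand edge directions
print(onz(t,335.5,227.5,.084),onz(t,357.5,229,.084),onz(t,334.8,250,.084),onz(t,356.8,250.5,.084))
# handle ends: tz px -> 
for p in [(65,205),(200,216)]: print('h',onz(t,205+p[0]/3-.5,140+p[1]/3-.5,.128))
for p in [(438,38),(370,100)]: print('hs',onz(s,130+p[0]/2.5-.5,165+p[1]/2.5-.5,.128))
E
```

```text
vial (array([ 0.52605599, -0.3165269 ,  0.08314062]), np.float64(0.0005750848039110736)) [ 0.52619273 -0.31605811  0.084     ] [ 0.52635056 -0.31705299  0.084     ]
dip (array([ 0.48935115, -0.17748606,  0.14237523]), np.float64(0.00013884323359046466)) [ 0.48953906 -0.1780353   0.139     ] [ 0.48693734 -0.17550627  0.139     ]
stand [ 0.48902473 -0.17807389  0.084     ]
start tcp [545.45173222 390.71068421]
[ 0.51691517 -0.15079916  0.084     ] [ 0.51475233 -0.20586341  0.084     ] [ 0.46095896 -0.1497339   0.084     ] [ 0.46128507 -0.20443443  0.084     ]
h [0.55378451 0.11910585 0.128     ]
h [0.54807419 0.01065418 0.128     ]
hs [0.55354827 0.11941487 0.128     ]
hs [0.54921823 0.01239162 0.128     ]
```

Emit:
{"api": "apply_moves", "payload": {
  "moves": [
    [8.0,0,0,0,-0.12],
    [8.0,0,0,0,-0.12],
    [8.0,0,0,0,-0.12],
    [8.0,0,0,0,-0.12],
    [8.0,0,0,0,-0.12],
    [8.0,0,0,0,-0.12],
    [8.0,0,0,0,-0.12],
    [8.0,0,0,0,-0.12],
    [8.0,0,0,0,-0.12],
    [8.0,0,0,0,-0.12],
    [8.0,0,0,0,-0.01],
    [8.0,0,0,0,0]
  ],
  "grip_force": 20
}}

```text
time_s: 1.1
position: [0.1812, -0.5719, 0.2221]
ee_rot: [-0.0, 0.727, 0.687, 0.0]
ft_force: [-0.1, -0.0, 0.4]
gripper_width: 0.0802
```

```bash
cat >> h.py <<'E'
def rel(p):
    "offset TCP -> p in tool axes, cm"
    s=bot.get_state(); M=q(s['ee_rot']); 
    return 100*M.T@(np.array(p)-s['position']), s['time_s'], s['position'], np.arctan2(M[1,0],M[0,0]), M[:,2]
E
python3 -c "
from h import *
print(rel([.489,-.178,.210]))"
```

```text
(array([41.06988465, 28.49864754,  1.23917361]), 1.1, array([ 0.18116591, -0.57187192,  0.22214372]), np.float64(1.5140092695218723), array([-2.28257413e-04,  8.08095734e-04, -9.99999647e-01]))
```

Emit:
{"api": "apply_moves", "payload": {
  "moves": [
    [8.0,2,1.4,0,0],
    [8.0,2.8,1.9,0,0],
    [8.0,2.8,1.9,0,0],
    [8.0,2.8,1.9,0,0],
    [8.0,2.8,1.9,0,0],
    [8.0,2.8,1.9,0,0],
    [8.0,2.8,1.9,0,0],
    [8.0,2.8,1.9,0,0],
    [8.0,2.8,1.9,0,0],
    [8.0,2.8,1.9,0,0],
    [8.0,2,1.4,0,0],
    [8.0,0,0,0,0]
  ]
}}

```text
time_s: 2.1
position: [0.3978, -0.2879, 0.2227]
ee_rot: [0.0, 0.726, 0.688, 0.001]
ft_force: [-0.2, 0.0, 0.1]
gripper_width: 0.0801
```

```bash
python3 -c "
from h import *
print(rel([.489,-.178,.099]))"
```

```text
(array([11.44038945,  8.50748952, 12.39838719]), 2.1, array([ 0.39784392, -0.28789873,  0.22273693]), np.float64(1.5179685017302513), array([ 0.00128282,  0.0011847 , -0.99999848]))
```

Emit:
{"api": "apply_moves", "payload": {
  "moves": [
    [8.0,2.5,1.8,0,0],
    [8.0,2.6,1.9,0,0],
    [8.0,2.5,1.9,0,0],
    [8.0,2.4,1.8,0,0],
    [8.0,1.4,1.1,0,0],
    [8.0,0,0,2,0],
    [8.0,0,0,3,0],
    [8.0,0,0,0,0]
  ]
}}

```text
time_s: 2.77
position: [0.4845, -0.1813, 0.1663]
ee_rot: [-0.004, 0.727, 0.687, -0.002]
ft_force: [-1.1, -0.2, -1.0]
gripper_width: 0.0801
```

```bash
python3 - <<'E'
from h import *
print(rel([.489,-.178,.099]))
t=cam('top','t1');s=cam('scene','s1')
a=cv2.imread('pics/s1.png')[140:340,100:350]; b=cv2.imread('pics/t1.png')[170:300,280:420]
cv2.imwrite('pics/s1z.png',cv2.convertScaleAbs(cv2.resize(a,None,fx=3,fy=3,interpolation=cv2.INTER_CUBIC),alpha=1.6))
E
```

```text
(array([0.33511798, 0.49246649, 6.72932005]), 2.7667, array([ 0.48449142, -0.18130401,  0.16632469]), np.float64(1.514421703489321), array([-0.00886991,  0.0034996 , -0.99995454]))
```

View pics/s1z.png

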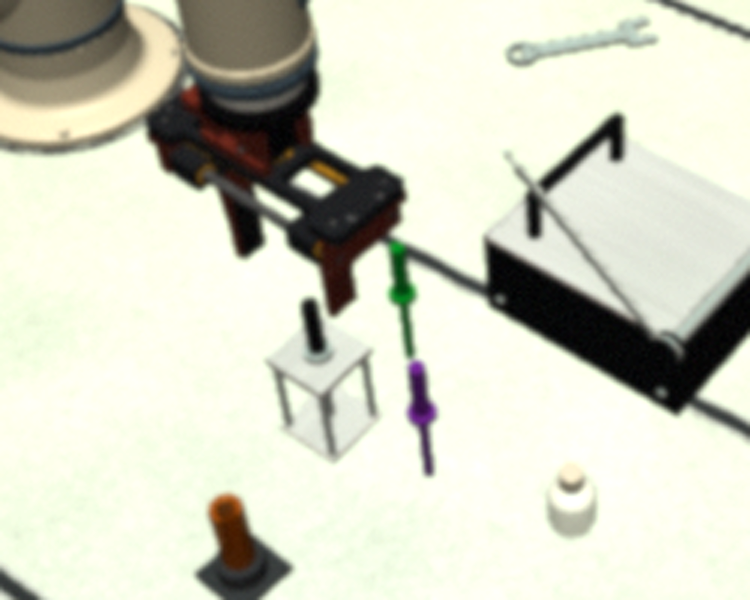

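```bash
python3 - <<'E'
from h import *
print(rel([.489,-.178,.099]))
s=ld('s1');t=ld('t1')
for p in [[.4845,-.1813,.166],[.489,-.178,.139],[.489,-.178,.166]]: print((proj(s,p)-[100,140])*3, proj(t,p))
a=cv2.imread('pics/t1.png')[150:300,280:430]
cv2.imwrite('pics/t1z.png',cv2.convertScaleAbs(cv2.resize(a,None,fx=4,fy=4,interpolation=cv2.INTER_CUBIC),alpha=1.6))
E
```

```text
(array([0.42951559, 0.32085896, 7.26945564]), 2.8667, array([ 0.48576873, -0.18218436,  0.17170001]), np.float64(1.514512328708187), array([-0.00294176,  0.00105226, -0.99999512]))
[295.10867723 277.99838372] [353.68627397 239.81713004]
[307.95065321 303.37738968] [350.18327312 238.22827934]
[303.05783588 277.81410273] [352.26568768 237.81274291]
```

View pics/t1z.png

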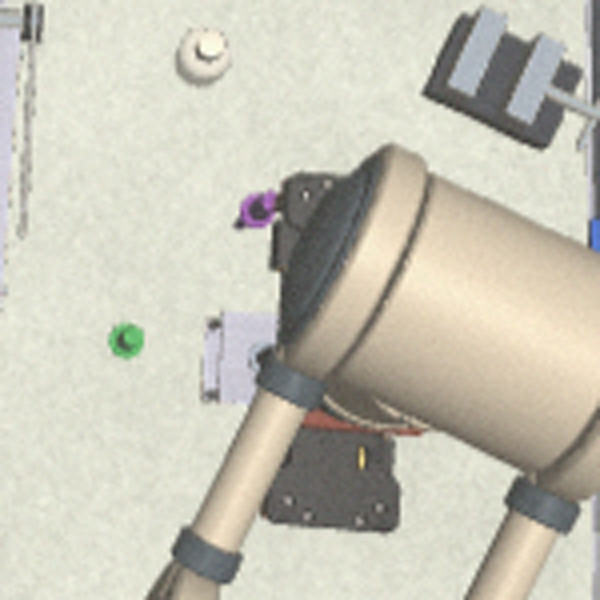

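Emit:
{"api": "apply_moves", "payload": {
  "moves": [
    [8.0,0.43,0.32,1.2,0],
    [8.0,0,0,1.5,0],
    [8.0,0,0,1.5,0],
    [8.0,0,0,1.5,0],
    [8.0,0,0,1,0],
    [8.0,0,0,0.5,0],
    [8.0,0,0,0,0],
    [8.0,0,0,0,0]
  ]
}}

```text
time_s: 3.53
position: [0.4905, -0.178, 0.1015]
ee_rot: [0.0, 0.726, 0.688, 0.0]
ft_force: [0.3, -0.5, 0.0]
gripper_width: 0.0801
```

```bash
python3 - <<'E'
from h import *
print(rel([.489,-.178,.099]))
t=cam('top','t2');s=cam('scene','s2')
a=cv2.imread('pics/s2.png')[200:320,140:290]
cv2.imwrite('pics/s2z.png',cv2.convertScaleAbs(cv2.resize(a,None,fx=4,fy=4,interpolation=cv2.INTER_CUBIC),alpha=1.6))
E
```

```text
(array([-0.00625907, -0.14727174,  0.24692918]), 3.5333, array([ 0.4904715 , -0.17801654,  0.10147075]), np.float64(1.5163836697562254), array([ 9.86920747e-04, -4.27955954e-04, -9.99999421e-01]))
```

View pics/s2z.png

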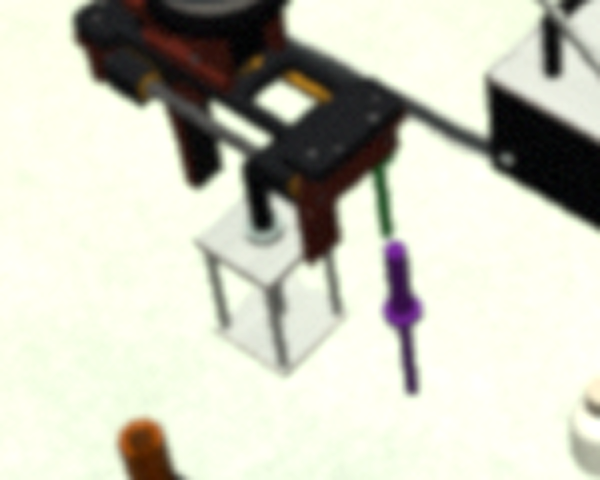

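Emit:
{"api": "apply_moves", "payload": {
  "moves": [
    [6.0,0,-0.1,0.2,0],
    [4.0,0,0,0,0],
    [3.0,0,0,0,0],
    [2.0,0,0,0,0],
    [1.0,0,0,0,0],
    [0.6,0,0,0,0],
    [0.6,0,0,0,0],
    [0.6,0,0,0,0],
    [0.6,0,0,0,0],
    [0.6,0,0,0,0],
    [0.6,0,0,0,0],
    [0.6,0,0,0,0]
  ],
  "grip_force": 20
}}

```text
time_s: 4.63
position: [0.4891, -0.1777, 0.0986]
ee_rot: [-0.0, 0.726, 0.688, -0.0]
ft_force: [0.5, 0.2, -0.6]
gripper_width: 0.0122
```

Emit:
{"api": "apply_moves", "payload": {
  "moves": [
    [0.6,0,0,-0.5,0],
    [0.6,0,0,-1,0],
    [0.6,0,0,-1.5,0],
    [0.6,0,0,-1.5,0],
    [0.6,0,0,-1.5,0],
    [0.6,0,0,-1.5,0],
    [0.6,0,0,-1.5,0],
    [0.6,0,0,-1,0],
    [0.6,0,0,0,0],
    [0.6,0,0,0,0]
  ]
}}

```text
time_s: 5.47
position: [0.4894, -0.1779, 0.1994]
ee_rot: [0.001, 0.726, 0.688, 0.0]
ft_force: [-0.0, -0.6, -1.3]
gripper_width: 0.013
```

```bash
python3 - <<'E'
from h import *
print(rel([.526,-.3165,.198]))
s=cam('scene','s3')
a=cv2.imread('pics/s3.png')[170:320,140:290]
cv2.imwrite('pics/s3z.png',cv2.convertScaleAbs(cv2.resize(a,None,fx=4,fy=4,interpolation=cv2.INTER_CUBIC),alpha=1.6))
E
```

```text
(array([-13.6462146 ,   4.39791044,   0.15250874]), 5.4667, array([ 0.48944421, -0.17786325,  0.19938916]), np.float64(1.5168257327718562), array([ 1.39993610e-03, -6.11325389e-04, -9.99998833e-01]))
```

View pics/s3z.png

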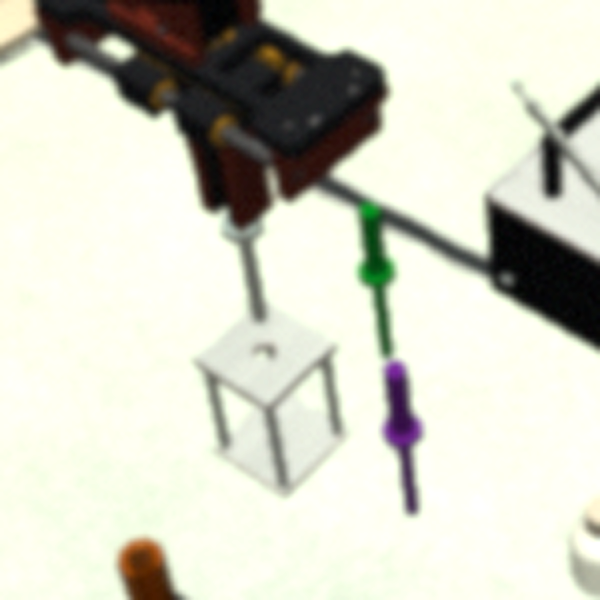

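Emit:
{"api": "apply_moves", "payload": {
  "moves": [
    [0.6,-1.5,0.4,0,0],
    [0.6,-2.2,0.8,0,0],
    [0.6,-2.2,0.8,0,0],
    [0.6,-2.2,0.7,0,0],
    [0.6,-2.2,0.7,0,0],
    [0.6,-2,0.6,0,0],
    [0.6,-1,0.3,0,0],
    [0.6,-0.4,0.1,0,0],
    [0.6,0,0,0,0],
    [0.6,0,0,0,0]
  ]
}}

```text
time_s: 6.35
position: [0.5255, -0.3165, 0.1982]
ee_rot: [-0.0, 0.726, 0.688, 0.0]
ft_force: [-0.2, -0.1, -1.1]
gripper_width: 0.0128
```

```bash
python3 - <<'E'
from h import *
print(rel([.526,-.3165,.198]))
s=cam('scene','s4');t=cam('top','t4')
a=cv2.imread('pics/s4.png')[240:340,130:230];b=cv2.imread('pics/t4.png')[190:260,350:450]
f=lambda a:cv2.convertScaleAbs(cv2.resize(a,None,fx=5,fy=5,interpolation=cv2.INTER_CUBIC),alpha=1.6)
cv2.imwrite('pics/s4z.png',f(a));cv2.imwrite('pics/t4z.png',f(b))
print(rel([.526,-.3165,.198]))
E
```

```text
(array([0.00066884, 0.04820239, 0.02462409]), 6.35, array([ 0.52551846, -0.31648092,  0.19824654]), np.float64(1.5169142929490746), array([-5.78462583e-04,  8.23574113e-04, -9.99999494e-01]))
(array([-0.04563543,  0.03209593,  0.08225334]), 6.45, array([ 0.52570354, -0.31602742,  0.19882257]), np.float64(1.517759885230619), array([ 1.69319166e-04,  1.81023448e-04, -9.99999969e-01]))
```

View pics/s4z.png

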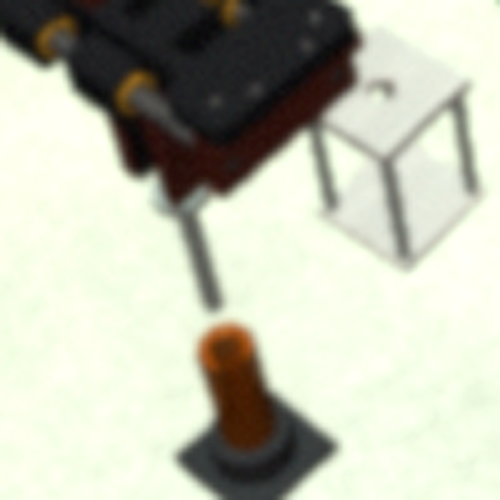

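View pics/t4z.png

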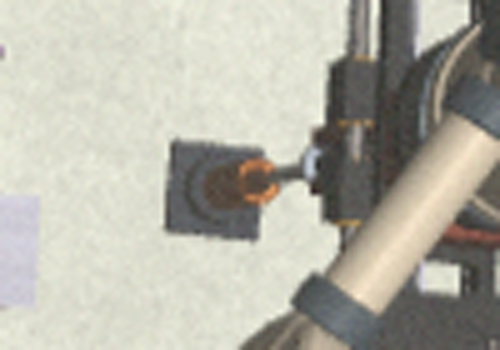

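```bash
python3 - <<'E'
from h import *
s=ld('s4');t=ld('t4')
V=onz(t,401.5,225.7,.084);print(V)
for x,y in[(.526,-.3165),(.5257,-.316)]:
  for z in(0.008,.084,.110,.184): print(z,(proj(s,[x,y,z])+.5-[130,240])*5,(proj(t,[x,y,z])+.5-[350,190])*5)
E
```

```text
[ 0.52619273 -0.31605811  0.084     ]
0.008 [254.73032832 447.35862916] [218.57541285 190.57729504]
0.084 [225.31587502 346.1505801 ] [260.88402505 181.4099651 ]
0.11 [214.54531315 309.09167089] [276.78286293 177.96504255]
0.184 [181.66331086 195.95262097] [326.73646298 167.14121473]
0.008 [255.01986029 446.18123218] [217.64693951 191.1092805 ]
0.084 [225.63157849 344.95137838] [259.89059881 181.97969537]
0.11 [214.87087555 307.88543513] [275.7650797 178.5489456]
0.184 [182.01988679 194.72806135] [325.6423328  167.76960887]
```

Emit:
{"api": "apply_moves", "payload": {
  "moves": [
    [0.6,0,0.04,0.5,0],
    [0.6,0,0,0.8,0],
    [0.6,0,0,0.8,0],
    [0.6,0,0,0.5,0],
    [0.6,0,0,0.5,0],
    [0.6,0,0,0.5,0],
    [0.6,0,0,0.5,0],
    [0.6,0,0,0.4,0],
    [0.6,0,0,0,0],
    [0.6,0,0,0,0]
  ]
}}

```text
time_s: 7.28
position: [0.526, -0.3169, 0.1534]
ee_rot: [-0.0, 0.726, 0.688, -0.0]
ft_force: [-0.6, 0.0, -0.0]
gripper_width: 0.0126
```

```bash
python3 - <<'E'
from h import *
print(rel([.526,-.3165,.0986]));print(bot.get_state()['ft_force'],bot.get_state()['moment'])
s=cam('scene','s5');t=cam('top','t5')
a=cv2.imread('pics/s5.png')[250:350,130:230];b=cv2.imread('pics/t5.png')[190:260,350:450]
f=lambda a:cv2.convertScaleAbs(cv2.resize(a,None,fx=5,fy=5,interpolation=cv2.INTER_CUBIC),alpha=1.6)
cv2.imwrite('pics/s5z.png',f(a));
E
```

```text
(array([3.99204488e-02, 3.26467762e-03, 5.47941742e+00]), 7.2833, array([ 0.52596693, -0.31691009,  0.15339409]), np.float64(1.5167933000473806), array([-3.84596326e-04,  2.41408337e-04, -9.99999897e-01]))
[-0.59733952  0.00699003 -0.00787998] [-0.05106475 -0.11468108 -0.01722354]
```

View pics/s5z.png

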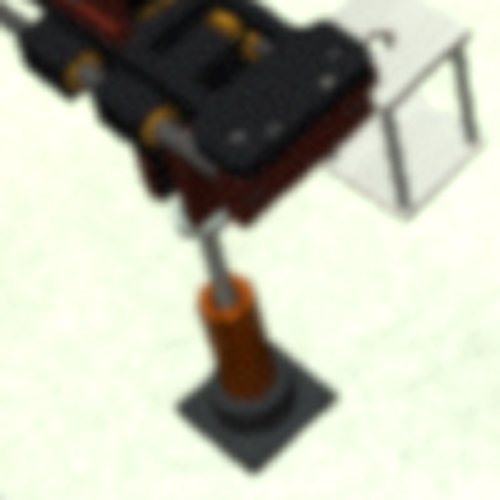

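The tip is inside the bore (shaft enters the mouth at about (225,295) in the crop) with no side force. I continue down.

Emit:
{"api": "apply_moves", "payload": {
  "moves": [
    [0.6,0,0,0.6,0],
    [0.6,0,0,0.8,0],
    [0.6,0,0,0.8,0],
    [0.6,0,0,0.8,0],
    [0.6,0,0,0.8,0],
    [0.6,0,0,0.5,0],
    [0.6,0,0,0.4,0],
    [0.6,0,0,0.3,0],
    [0.6,0,0,0,0],
    [0.6,0,0,0,0]
  ]
}}

```text
time_s: 8.22
position: [0.5261, -0.317, 0.1038]
ee_rot: [0.0, 0.726, 0.688, 0.0]
ft_force: [-0.2, -0.9, -1.6]
gripper_width: 0.0127
```

```bash
python3 - <<'E'
from h import *
print(rel([.526,-.3165,.0986]));print(bot.get_state()['ft_force'],bot.get_state()['moment'])
E
```

```text
(array([ 0.04498994, -0.01681537,  0.51514104]), 8.2167, array([ 0.52614288, -0.31695786,  0.10375147]), np.float64(1.5168261467192141), array([ 1.48012005e-04, -8.76832092e-05, -9.99999985e-01]))
[-0.21083882 -0.92644355 -1.59619104] [-0.04674111 -0.07926327 -0.04577793]
```

Emit:
{"api": "apply_moves", "payload": {
  "moves": [
    [0.6,0,0,0.2,0],
    [0.6,0,0,0.15,0],
    [0.6,0,0,0.1,0],
    [0.6,0,0,0.1,0],
    [0.6,0,0,0,0],
    [0.6,0,0,0,0]
  ]
}}

```text
time_s: 8.72
position: [0.5261, -0.317, 0.0986]
ee_rot: [0.0, 0.726, 0.688, 0.0]
ft_force: [-0.1, 0.6, 1.8]
gripper_width: 0.0127
```

Emit:
{"api": "apply_moves", "payload": {
  "moves": [
    [0.6,0,0,0.1,0],
    [0.6,0,0,0,0],
    [0.6,0,0,0,0]
  ]
}}

```text
time_s: 8.97
position: [0.5262, -0.317, 0.0985]
ee_rot: [0.001, 0.726, 0.688, 0.0]
ft_force: [-2.5, 1.7, 5.9]
gripper_width: 0.0127
```

Seated (5.9 N upward). Release and retreat.

Emit:
{"api": "apply_moves", "payload": {
  "moves": [
    [1.8,0,0,0,0],
    [3.0,0,0,0,0],
    [4.0,0,0,0,0],
    [5.0,0,0,0,0],
    [5.0,0,0,0,0],
    [5.0,0,0,0,0],
    [5.0,0,0,-1,0],
    [5.0,0,0,-2,0],
    [5.0,0,0,-2.5,0],
    [5.0,0,0,-2.5,0],
    [5.0,0,0,-1.5,0],
    [5.0,0,0,0,0]
  ]
}}

```text
time_s: 9.97
position: [0.5274, -0.3178, 0.198]
ee_rot: [0.004, 0.726, 0.688, 0.001]
ft_force: [0.0, -0.1, 1.1]
gripper_width: 0.0499
```

Emit:
{"api": "apply_moves", "payload": {
  "moves": [
    [5.0,1,0,-1,0],
    [5.0,2,0,-1,0],
    [5.0,2.5,0,-0.5,0],
    [5.0,2.5,0,0,0],
    [5.0,2.5,0,0,0],
    [5.0,1.5,0,0,0],
    [5.0,1,0,0,0],
    [5.0,0,0,0,0]
  ]
}}

```text
time_s: 10.63
position: [0.5331, -0.1852, 0.2167]
ee_rot: [-0.001, 0.725, 0.689, -0.0]
ft_force: [-1.3, 0.2, -0.1]
gripper_width: 0.0502
```

```bash
python3 - <<'E'
from h import *
print(rel([.526,-.3165,.0986]))
s=cam('scene','s6');t=cam('top','t6')
f=lambda a,k:cv2.convertScaleAbs(cv2.resize(a,None,fx=k,fy=k,interpolation=cv2.INTER_CUBIC),alpha=1.6)
a=cv2.imread('pics/s6.png')[260:360,130:230];b=cv2.imread('pics/t6.png')[190:260,370:440]
cv2.imwrite('pics/s6z.png',np.hstack([f(a,4),cv2.resize(f(b,5),(400,400))]))
c=cv2.imread('pics/s6.png')[165:290,250:380]
cv2.imwrite('pics/lidz.png',f(c,6)[:600])
E
```

```text
(array([-13.15478949,  -0.02080247,  11.79664956]), 10.6333, array([ 0.53309979, -0.18522493,  0.21665692]), np.float64(1.5191021386278587), array([-8.03739138e-04,  7.31737665e-04, -9.99999409e-01]))
```

View pics/s6z.png

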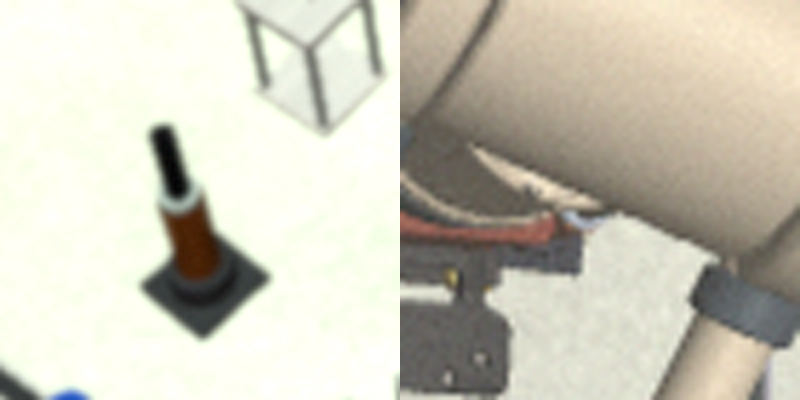

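View pics/lidz.png

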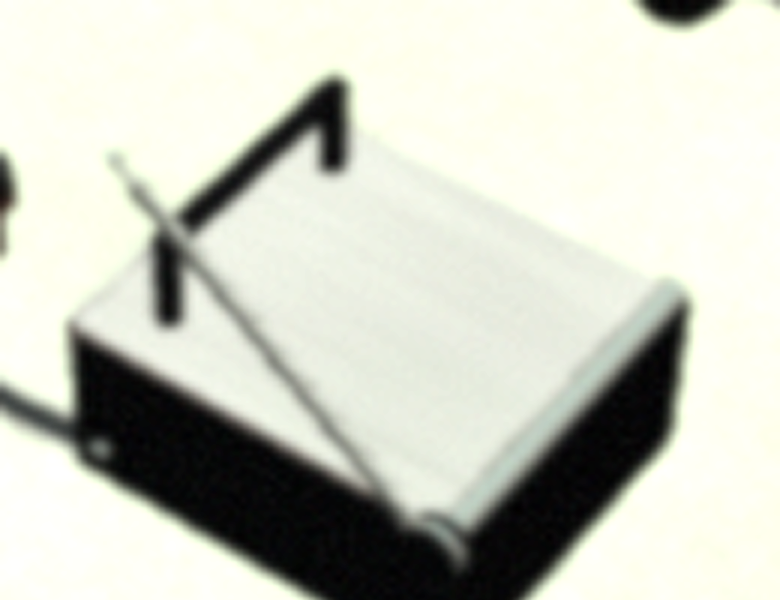

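```bash
python3 - <<'E'
from h import *
f=lambda a,k:cv2.convertScaleAbs(cv2.resize(a,None,fx=k,fy=k,interpolation=cv2.INTER_CUBIC),alpha=1.6)
a=cv2.imread('pics/top0.png')[145:235,210:300]
cv2.imwrite('pics/ltop.png',f(a,6.6))
t=ld('top0');s=ld('s6')
for p in [(52,28),(243,50),(226,262),(38,248)]: print('c',onz(t,205+p[0]/3-.5,140+p[1]/3-.5,.086))
for p in [(335,88),(170,235)]: print('hs',onz(s,250+p[0]/6-.5,165+p[1]/6-.5,.128))
E
```

```text
c [0.70890647 0.14165126 0.086     ]
c [ 0.69468543 -0.02102342  0.086     ]
c [ 0.51444097 -0.01161085  0.086     ]
c [0.52157189 0.14500901 0.086     ]
hs [0.55374306 0.1218965  0.128     ]
hs [0.54824563 0.01506775 0.128     ]
```

View pics/ltop.png

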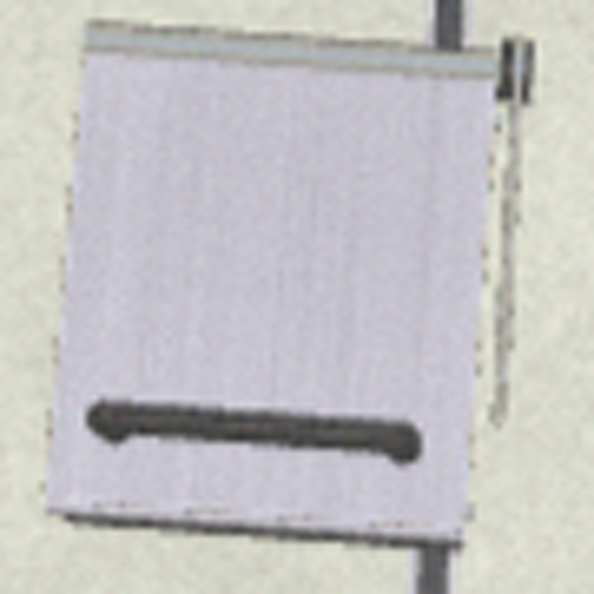

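```bash
cat >> h.py <<'E'
YAW=-.05; X=np.array([np.cos(YAW),np.sin(YAW),0]); Y=np.array([-np.sin(YAW),np.cos(YAW),0]); H0=np.array([.5511,.0652,.128])
HG=H0+.150*X; HG[2]=.083
def onplane(c,u,v,off):
    o,d=ray(c,u,v); return o+d*((HG+off*Y-o)@Y)/(d@Y)
def ang(p): r=p-HG; return np.arctan2(r[2],-r@X),np.hypot(r[2],r@X),r@Y
def hpos(th): # handle pos at lid angle
    return HG-X*(.150*np.cos(th)-.045*np.sin(th))*1+np.array([0,0,.150*np.sin(th)+.045*np.cos(th)]) if False else HG-X*(.150*np.cos(th)-.045*np.sin(th))+np.array([0,0,1])*(.150*np.sin(th)+.045*np.cos(th))
E
python3 - <<'E'
from h import *
t=ld('top0');s=ld('s6')
P,e=tri(t,(285.1,208.1),s,(268.3,190.8)); print(P,e,ang(P))
for tip in[(268.3,190.8),(268,190.3),(268.8,191.3)]:
  p=onplane(s,*tip,-.088); print(p,ang(p))
# points along bar in scene, crop coords lidz
for p in [(113,158),(145,195),(185,245),(260,335),(330,420),(385,490)]:
  pp=onplane(s,250+p[0]/6-.5,165+p[1]/6-.5,-.088); print(ang(pp))
print((proj(s,HG-.088*Y)+.5-[250,165])*6)
for th in(0,.4,.5,.6,.68): print(th,hpos(th))
E
```

```text
[ 0.55007157 -0.02093558  0.19719292] 0.0006756494910972842 (np.float64(0.66136450399117), np.float64(0.18592313955560302), np.float64(-0.08607933029845419))
[ 0.55210341 -0.02296033  0.19987501] (np.float64(0.6797880226072053), np.float64(0.18592072164245926), np.float64(-0.08799999999999998))
[ 0.5513106  -0.02292065  0.20091106] (np.float64(0.6814266504596899), np.float64(0.18718960995643716), np.float64(-0.08799999999999995))
[ 0.55347288 -0.02302886  0.19916253] (np.float64(0.6814575332468427), np.float64(0.18440672438460426), np.float64(-0.0880000000000001))
(np.float64(0.6798984859723768), np.float64(0.1858197641964023), np.float64(-0.08799999999999998))
(np.float64(0.6872656939152011), np.float64(0.16815648527691285), np.float64(-0.08799999999999997))
(np.float64(0.6885480323980219), np.float64(0.14485723937439507), np.float64(-0.08799999999999995))
(np.float64(0.7075286933715533), np.float64(0.10217148308628676), np.float64(-0.088))
(np.float64(0.7427633781368193), np.float64(0.06182328249081294), np.float64(-0.08800000000000002))
(np.float64(0.7979628140101903), np.float64(0.028821196386244415), np.float64(-0.08799999999999994))
[427.8992286  551.84327956]
0 [0.5511 0.0652 0.128 ]
0.4 [0.58042798 0.06373238 0.1828605 ]
0.5 [0.59098685 0.06320399 0.19440505]
0.6 [0.60264407 0.06262065 0.20483647]
0.68 [0.61268272 0.0621183  0.21230973]
```

```bash
cat > line.py <<'E'
from h import *
def linefit(pts,c,off):
    L=[]
    for u,v in pts:
        r=onplane(c,u,v,off)-HG; L.append((-r@X,r[2]))
    L=np.array(L); m=L.mean(0); d=np.linalg.svd(L-m)[2][0]; d*=np.sign(d[0])
    th=np.arctan2(d[1],d[0]); n=np.array([-d[1],d[0]])
    return th, n@m, np.std((L-m)@n)
E
python3 - <<'E'
from line import *
s=ld('s6'); g=cv2.cvtColor(s['frame'],cv2.COLOR_RGB2GRAY).astype(float)
# ridge: dark line; per row search min near interpolated line, from (272,196) to (312,244)
pts=[]
for v in np.arange(196,246):
    # rough line from crop points
    u0=np.interp(v,[191,197,205.3,220.3,234.5,246],[268.3,273.7,280.3,292.8,304.5,313.7])
    us=np.arange(int(u0)-4,int(u0)+6); w=np.clip(np.median(g[v,us])-g[v,us],0,None); 
    if w.sum()>0 : pts.append((np.sum(w*us)/w.sum(),v,u0))
pts=np.array(pts); print(np.round(pts[::4],2))
for lo,hi in((206,246),(196,246),(210,235)):
    m=(pts[:,1]>=lo)&(pts[:,1]<hi); print(linefit(pts[m,:2],s,-.088))
for c in ('top0',):
    t=ld(c); 
E
```

```text
[[272.48 196.   272.8 ]
 [279.89 200.   276.09]
 [277.19 204.   279.27]
 [279.21 208.   282.55]
 [285.21 212.   285.88]
 [288.34 216.   289.22]
 [291.54 220.   292.55]
 [294.88 224.   295.85]
 [298.24 228.   299.14]
 [301.36 232.   302.44]
 [304.45 236.   305.7 ]
 [308.25 240.   308.9 ]
 [310.65 244.   312.1 ]]
(np.float64(0.6278215616200634), np.float64(0.003620997542109633), np.float64(0.002440618469661794))
(np.float64(0.6752927978132401), np.float64(0.00021279530923887458), np.float64(0.00429204299385899))
(np.float64(0.6437158695106937), np.float64(0.003332448965365932), np.float64(0.0010141253838528838))
```

Emit:
{"api": "apply_moves", "payload": {
  "moves": [
    [5.0,0,0,-2,0],
    [5.0,0,0,-2.3,0],
    [5.0,1.5,0,0,0],
    [5.0,2.9,0,0,0],
    [5.0,3,0.1,0,0],
    [5.0,3,0.1,0,0],
    [5.0,3,0.1,0,0],
    [5.0,3,0.1,0,0],
    [5.0,3,0.1,0,0],
    [5.0,3,0,0,0],
    [5.0,1.7,0,0,0],
    [5.0,1,0,0,0]
  ]
}}

```text
time_s: 11.73
position: [0.552, 0.0642, 0.2597]
ee_rot: [-0.0, 0.726, 0.688, -0.0]
ft_force: [-0.1, -0.6, -0.7]
gripper_width: 0.0499
```

Emit:
{"api": "apply_moves", "payload": {
  "moves": [
    [5.0,0,0,0,0],
    [5.0,0,0,0,0]
  ]
}}

```text
time_s: 11.9
position: [0.5519, 0.0623, 0.2598]
ee_rot: [0.0, 0.726, 0.688, -0.0]
ft_force: [-0.8, 0.0, 0.5]
gripper_width: 0.0503
```

```bash
python3 - <<'E'
from h import *
print(rel([.5511,.0652,.110]))
s=cam('scene','s7')
print(rel([.5511,.0652,.110]))
E
```

```text
(array([ 0.30109592, -0.08550737, 14.98400038]), 11.9, array([0.55186516, 0.06225837, 0.25984187]), np.float64(1.5162645162487494), array([-5.03645226e-04, -7.43845167e-04, -9.99999597e-01]))
(array([ 0.33964032, -0.08922311, 14.9961639 ]), 11.95, array([0.55184679, 0.06186441, 0.2599638 ]), np.float64(1.5154463806460163), array([-2.92236158e-04, -6.99965846e-04, -9.99999712e-01]))
```

View pics/s7.png

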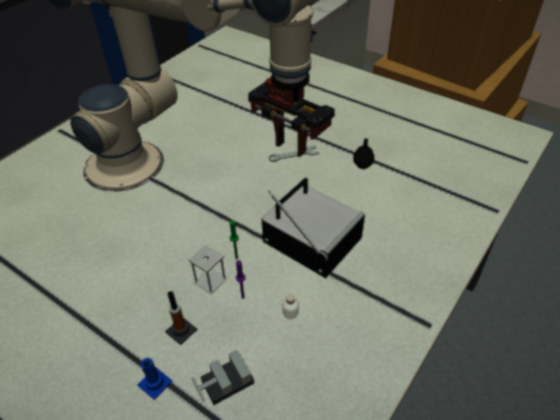

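Emit:
{"api": "apply_moves", "payload": {
  "moves": [
    [5.0,0.3,-0.1,1,0],
    [5.0,0,0,2,0],
    [5.0,0,0,2.3,0],
    [5.0,0,0,2.3,0],
    [5.0,0,0,2.3,0],
    [5.0,0,0,2,0],
    [5.0,0,0,1.5,0],
    [5.0,0,0,1,0],
    [5.0,0,0,0.6,0],
    [5.0,0,0,0,0],
    [5.0,0,0,0,0]
  ]
}}

```text
time_s: 12.87
position: [0.551, 0.066, 0.1106]
ee_rot: [0.0, 0.726, 0.688, 0.0]
ft_force: [-0.5, -0.1, 0.2]
gripper_width: 0.0499
```

```bash
python3 - <<'E'
from h import *
print(rel([.5511,.0652,.110]))
s=cam('scene','s8')
f=lambda a,k:cv2.convertScaleAbs(cv2.resize(a,None,fx=k,fy=k,interpolation=cv2.INTER_CUBIC),alpha=1.6)
cv2.imwrite('pics/s8z.png',f(s['frame'][140:290,240:390,::-1],4))
E
```

```text
(array([-0.07482947,  0.0153378 ,  0.06179397]), 12.8667, array([0.55098727, 0.06595555, 0.11061787]), np.float64(1.5162472340589088), array([ 6.06079314e-04, -3.95198614e-06, -9.99999816e-01]))
```

View pics/s8z.png

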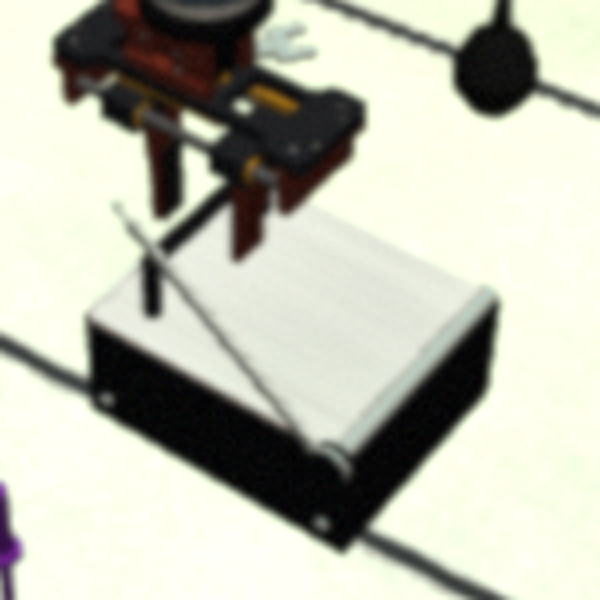

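Emit:
{"api": "apply_moves", "payload": {
  "moves": [
    [4.0,0,0,0.1,0],
    [3.0,0,0,0,0],
    [2.0,0,0,0,0],
    [1.0,0,0,0,0],
    [0.5,0,0,0,0],
    [0.5,0,0,0,0],
    [0.5,0,0,0,0],
    [0.5,0,0,0,0],
    [0.5,0,0,0,0],
    [0.5,0,0,0,0],
    [0.5,0,0,0,0]
  ],
  "grip_force": 40
}}

```text
time_s: 13.83
position: [0.5512, 0.0663, 0.1092]
ee_rot: [0.0, 0.726, 0.688, 0.0]
ft_force: [4.1, 0.6, -0.5]
gripper_width: 0.0107
```

```bash
python3 - <<'E'
from h import *
print(rel([.5511,.0652,.109])); print(bot.get_state()['ft_force'],bot.get_state()['gripper_width'])
p=hpos(0)
for th in np.arange(.05,.7,.05): n=hpos(th); print(round(th,2), round(100*(n-p)@X,2), round(-100*(n-p)[2],2)); p=n
E
```

```text
(array([-0.11230902, -0.00462978,  0.023781  ]), 13.8333, array([0.55120656, 0.06631894, 0.10923801]), np.float64(1.5168298289264528), array([ 1.04128263e-03,  7.79896412e-05, -9.99999455e-01]))
[ 4.06591759  0.60463447 -0.50528571] 0.010675524590953878
0.05 0.24 -0.74
0.1 0.28 -0.73
0.15 0.32 -0.72
0.2 0.35 -0.7
0.25 0.39 -0.68
0.3 0.42 -0.66
0.35 0.45 -0.64
0.4 0.48 -0.62
0.45 0.51 -0.59
0.5 0.54 -0.56
0.55 0.57 -0.54
0.6 0.6 -0.51
0.65 0.62 -0.48
```

Emit:
{"api": "apply_moves", "payload": {
  "moves": [
    [0.5,0,0.1,-0.37,0],
    [0.5,0,0.14,-0.37,0],
    [0.5,0,0.14,-0.37,0],
    [0.5,0,0.14,-0.36,0],
    [0.5,0,0.32,-0.72,0],
    [0.5,0,0.35,-0.7,0],
    [0.5,0,0.39,-0.68,0],
    [0.5,0,0.42,-0.66,0],
    [0.5,0,0,0,0],
    [0.5,0,0,0,0]
  ]
}}

```text
time_s: 14.67
position: [0.5704, 0.0654, 0.1521]
ee_rot: [-0.0, 0.726, 0.688, -0.0]
ft_force: [-5.3, 1.9, -5.9]
gripper_width: 0.0112
```

```bash
cat > st.py <<'E'
from h import *
s=bot.get_state(); M=q(s['ee_rot']); g=s['position']-.019*M[:,2]; r=g-HG
print(s['time_s'],g,'F',s['ft_force'],s['gripper_width'],'tilt',M[:,2])
print('theta from grasp',np.arctan2(r[2],-r@X)-np.arctan2(.045,.150),'rad err mm',1e3*(np.hypot(r[2],r@X)-np.hypot(.15,.045)))
E
python3 st.py
```

```text
14.6667 [0.57042211 0.06543115 0.17108669] F [-5.2708014   1.88560375 -5.9043107 ] 0.011152036248999093 tilt [-1.07441957e-03  3.29255672e-04 -9.99999369e-01]
theta from grasp 0.30153050715797003 rad err mm 1.019343701491482
```

Rising as computed. Continue to about 0.6.

Emit:
{"api": "apply_moves", "payload": {
  "moves": [
    [0.5,0,0.22,-0.32,0],
    [0.5,0,0.22,-0.32,0],
    [0.5,0,0.48,-0.62,0],
    [0.5,0,0.51,-0.59,0],
    [0.5,0,0.54,-0.56,0],
    [0.5,0,0.57,-0.54,0],
    [0.5,0,0.3,-0.26,0],
    [0.5,0,0.3,-0.25,0],
    [0.5,0,0,0,0],
    [0.5,0,0,0,0],
    [0.5,0,0,0,0]
  ]
}}

```text
time_s: 15.58
position: [0.6003, 0.0641, 0.1874]
ee_rot: [-0.001, 0.726, 0.688, -0.001]
ft_force: [-11.1, 3.5, -0.7]
gripper_width: 0.0112
```

```bash
python3 st.py; python3 - <<'E'
from h import *
s=cam('scene','s9');t=cam('top','t9')
f=lambda a,k:cv2.convertScaleAbs(cv2.resize(a,None,fx=k,fy=k,interpolation=cv2.INTER_CUBIC),alpha=1.3)
cv2.imwrite('pics/s9z.png',f(s['frame'][165:265,255:385,::-1],6))
cv2.imwrite('pics/t9z.png',f(t['frame'][140:240,205:305,::-1],6))
E
```

```text
15.5833 [0.60032649 0.06410827 0.20635601] F [-11.11614522   3.52662373  -0.72079637] 0.011247951152929616 tilt [-3.16749137e-03  8.04881067e-04 -9.99994660e-01]
theta from grasp 0.5943251376357045 rad err mm 2.685724173664472
```

View pics/s9z.png

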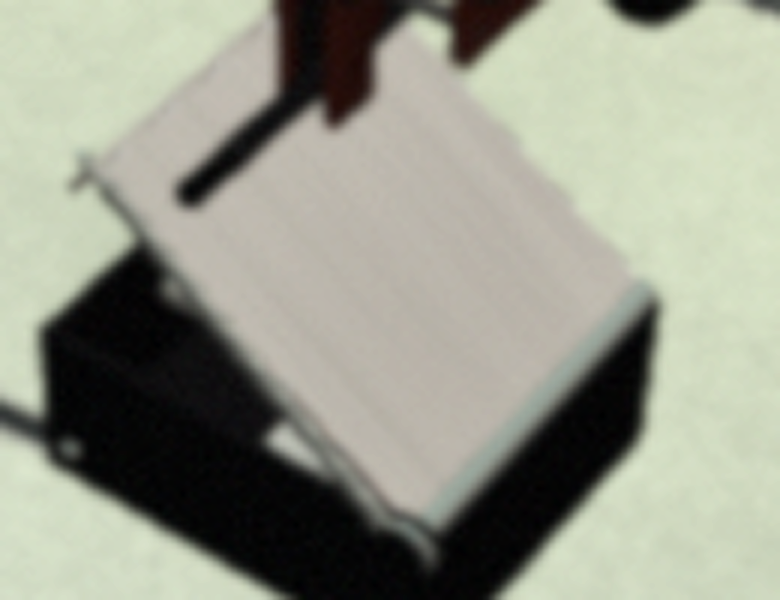

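View pics/t9z.png

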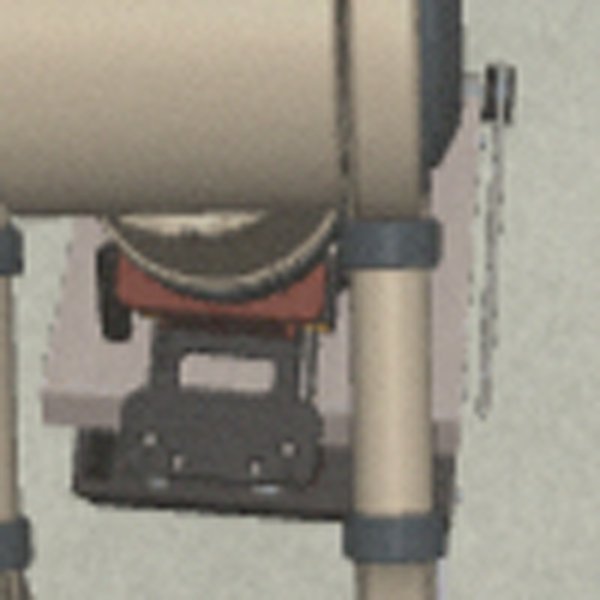

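```bash
cat > edge.py <<'E'
from line import *
def pointer(name,lo=211,hi=243,f=None):
    s=ld(name); g=cv2.GaussianBlur(cv2.cvtColor(s['frame'],cv2.COLOR_RGB2GRAY).astype(np.float32),(0,0),.7); pts=[]
    for v in range(lo,hi):
        u0=np.interp(v,[191,197,205.3,220.3,234.5,246],[268.3,273.7,280.3,292.8,304.5,313.7])-.9
        us=np.arange(int(round(u0))-2,int(round(u0))+3); k=us[np.argmin(g[v,us])]
        a,b,c=g[v,k-1],g[v,k],g[v,k+1]; d=a-2*b+c
        if d>0: pts.append((k+.5*(a-c)/d,v))
    return np.array(pts),s
def robust(pts):
    for _ in range(4):
        p=np.polyfit(pts[:,1],pts[:,0],1); r=pts[:,0]-np.polyval(p,pts[:,1]); 
        k=abs(r)<max(.3,2*r.std())
        if k.all(): break
        pts=pts[k]
    return pts,r.std()
def cover(name,lo,hi,ua,ub,thr=None):
    s=ld(name); g=cv2.cvtColor(s['frame'],cv2.COLOR_RGB2GRAY).astype(float); pts=[]
    for v in range(lo,hi):
        u0=np.interp(v,[lo,hi],[ua,ub]); bright=np.median(g[v,int(u0)+5:int(u0)+11])
        us=np.arange(int(u0)+5,int(u0)-5,-1); row=g[v,us]
        T=bright*.75; j=np.argmax(row<T)
        if j>0: pts.append((us[j-1]-(row[j-1]-T)/(row[j-1]-row[j]),v))
    return np.array(pts),s
E
python3 - <<'E'
from edge import *
for n in('scene0','s6','s7'):
    p,s=pointer(n); p,e=robust(p); print(n,len(p),e,linefit(p,s,-.088), p[0],p[-1])
    # right edge?
p,s=cover('s9',198,246,274,319); p,e=robust(p); print(len(p),e,linefit(p,s,-.08),p[0],p[-1])
p,s=cover('s6',226,244,275,310); p,e=robust(p); print('shut',len(p),e,linefit(p,s,-.08),p[0],p[-1])
E
```

```text
scene0 32 0.1402324794214156 (np.float64(0.65981544908796), np.float64(0.0017832242513689048), np.float64(0.0004321672354177435)) [284.20260556 211.        ] [309.46354824 242.        ]
s6 31 0.13841128876335768 (np.float64(0.6598960097912461), np.float64(0.0017806230982355129), np.float64(0.0004266186220186676)) [284.19469337 211.        ] [309.46588361 242.        ]
s7 31 0.13169532605612264 (np.float64(0.6600157395345669), np.float64(0.0017769490070196365), np.float64(0.0004060038913069056)) [284.18775623 211.        ] [309.45237452 242.        ]
38 0.3191708397266387 (np.float64(0.6436017758377716), np.float64(-0.0040504129341267), np.float64(0.0006941318869385532)) [274.6375 198.    ] [307. 237.]
shut 15 0.2968629704249697 (np.float64(0.02624946470042101), np.float64(0.001347750802657803), np.float64(0.000599648333019759)) [275.23214286 226.        ] [299.135 240.   ]
```

```bash
cat > ov.py <<'E'
from edge import *
import sys
def ov(n,x,y,w,h,k,pts,out):
    a=ld(n)['frame'][y:y+h,x:x+w,::-1]; a=cv2.convertScaleAbs(cv2.resize(a,None,fx=k,fy=k,interpolation=cv2.INTER_CUBIC),alpha=1.4)
    for u,v in pts: cv2.circle(a,(int((u-x+.5)*k),int((v-y+.5)*k)),2,(0,0,255),-1)
    cv2.imwrite(f'pics/{out}.png',a)
E
python3 - <<'E'
from ov import *
p,s=cover('s9',198,246,274,319)
ov('s9',262,186,66,50,12,p[::3],'ov9a'); ov('s9',280,205,66,50,12,p[::3],'ov9b')
E
```

```text
(no output)
```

View pics/ov9a.png

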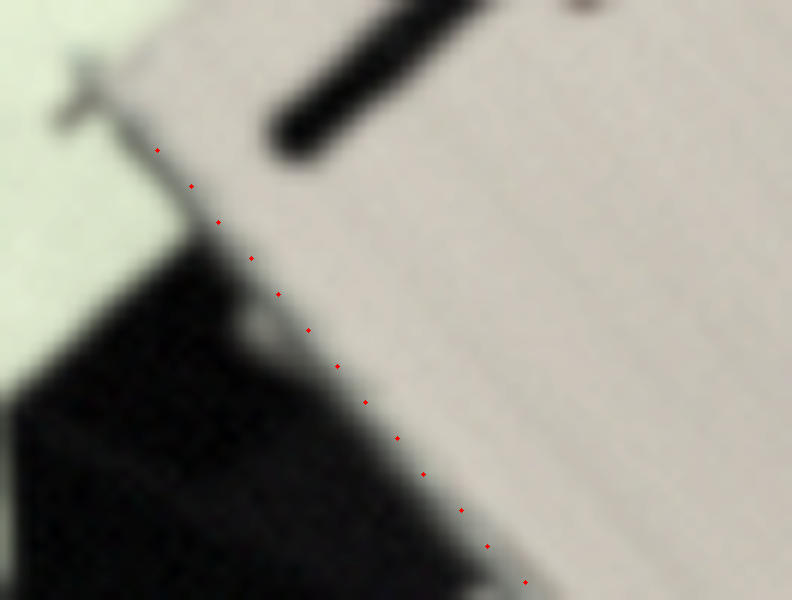

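View pics/ov9b.png

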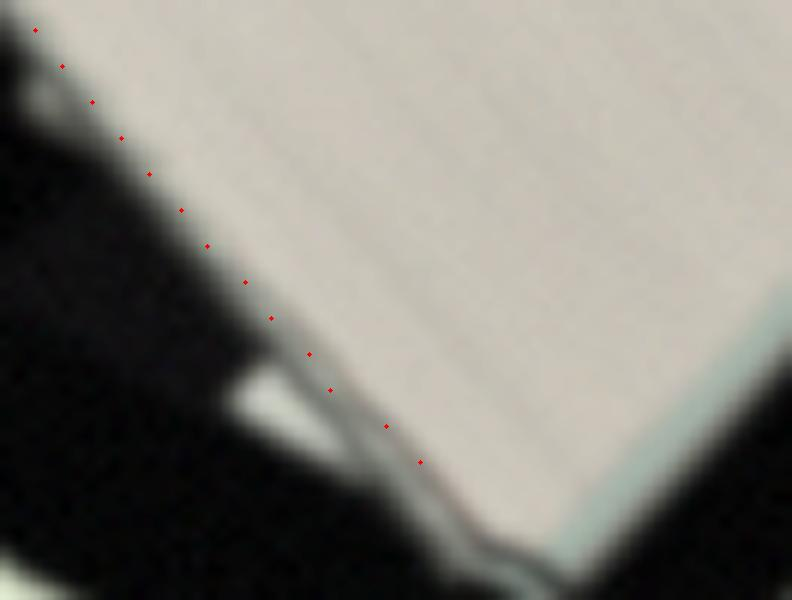

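```bash
python3 - <<'E'
from ov import *
s=ld('s9')
P=lambda x,y,k,x0,y0:(x0+x/k-.5,y0+y/k-.5)
b0=P(170,235,6,250,165); b1=P(188,193,6,255,165)
for off in(-.055,-.058,-.061):
    a0=ang(onplane(s,*b0,off)); a1=ang(onplane(s,*b1,off)); print('bar',off,a0[:2],a1[:2],a1[0]-a0[0])
c1=P(97,180,6,255,165); c0=P(70,322,6,250,165)
print('corner shut,now',ang(onplane(s,*c0,-.08))[:2],ang(onplane(s,*c1,-.08))[:2])
ov('s9',318,165,60,50,12,[],'ov9c'); ov('s6',255,180,66,50,12,[],'ov6')
for th in(.60,.62,.64,.66):
    d=-X*np.cos(th)+np.array([0,0,np.sin(th)]); n=X*np.sin(th)+np.array([0,0,np.cos(th)])
    print(th,'cornertop',(proj(s,HG+.182*d+.003*n-.08*Y)+.5-[262,186])*12,'bot',(proj(s,HG+.182*d-.003*n-.08*Y)+.5-[262,186])*12,'barend',(proj(s,HG+.15*d+.045*n-.055*Y)+.5-[262,186])*12)
th=.66;d=-X*np.cos(th)+np.array([0,0,np.sin(th)]); n=X*np.sin(th)+np.array([0,0,np.cos(th)])
for k in(.004,0,-.004): print('tip',(proj(s,HG+.19*d+k*n-.088*Y)+.5-[262,186])*12)
E
```

```text
bar -0.055 (np.float64(0.3358394092918801), np.float64(0.15500757749879757)) (np.float64(0.6177499243948488), np.float64(0.1502177934287225)) 0.28191051510296866
bar -0.058 (np.float64(0.3645844182235243), np.float64(0.15396288401018685)) (np.float64(0.6467448164462607), np.float64(0.15044141104865)) 0.2821603982227364
bar -0.061 (np.float64(0.3936977471965823), np.float64(0.15304708129176509)) (np.float64(0.6756294454862717), np.float64(0.15079106834113784)) 0.2819316982896894
corner shut,now (np.float64(0.02078971895787343), np.float64(0.17833657411144788)) (np.float64(0.6006021525505651), np.float64(0.17601012595918014))
0.6 cornertop [94.96246374 77.61027354] bot [81.65993015 89.69234841] barend [394.98412854  49.40040613]
0.62 cornertop [103.43546505  70.62705239] bot [89.63228687 82.27779834] barend [405.85789447  47.062765  ]
0.64 cornertop [112.21087537  63.91217704] bot [97.90869635 75.12330981] barend [416.95011223  45.00555898]
0.66 cornertop [121.28748731  57.4706141 ] bot [106.48821202  68.2339228 ] barend [428.25721603  43.2315795 ]
tip [67.98856441 45.40728055]
tip [58.21475779 52.66638158]
tip [48.49875555 59.88255073]
```

View pics/ov9c.png

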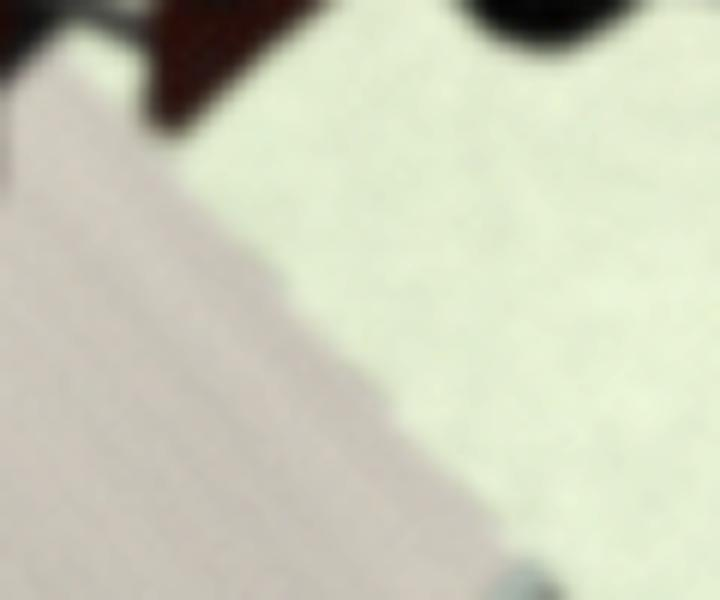

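View pics/ov6.png

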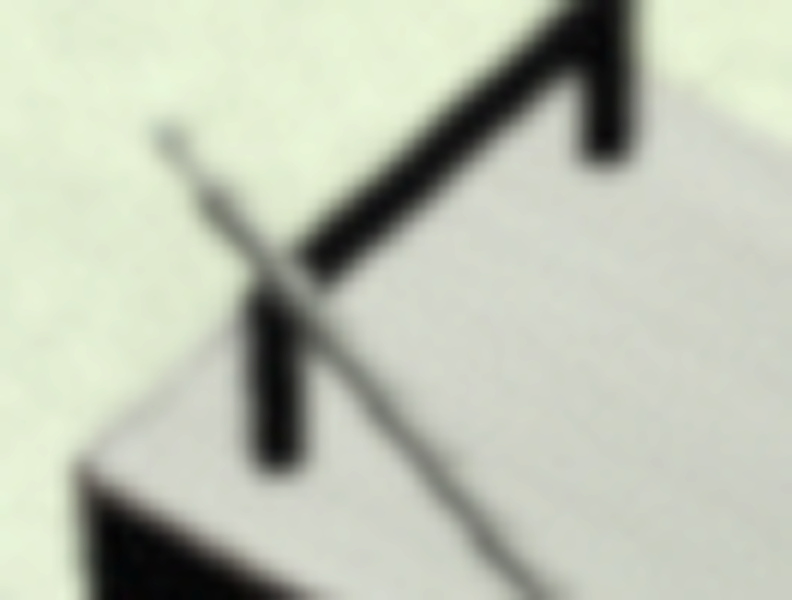

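```bash
cat >> edge.py <<'E'
def farEdge(name,pa,pb,w=5):
    "boundary cover|bench on +y side between px pa,pb: saturation-like channel R-B step"
    s=ld(name); f=cv2.GaussianBlur(s['frame'].astype(np.float32),(0,0),.6); ch=f[...,1]
    pts=[]
    for v in range(int(pa[1]),int(pb[1])+1):
        u0=np.interp(v,[pa[1],pb[1]],[pa[0],pb[0]]); us=np.arange(int(round(u0))-w,int(round(u0))+w+1); g=np.abs(np.diff(ch[v,us])); 
        i=g.argmax(); lo=max(0,i-1); sl=slice(lo,i+2); pts.append((np.sum(g[sl]*(us[:-1][sl]+.5))/g[sl].sum(),v))
    return np.array(pts),s
E
python3 - <<'E'
from ov import *
s=ld('s9')
p,_=farEdge('s9',(334,179),(359,207)); p,e=robust(p); print(len(p),e,linefit(p,s,.08))
ov('s9',318,165,60,50,12,p,'ov9c')
p,_=farEdge('s6',(315,191),(358,212)); p,e=robust(p); print('shut',len(p),e,linefit(p,s,.08))
p,_=cover('s9',230,246,302.5,319); ov('s9',280,205,66,50,12,p,'ov9b');p,e=robust(p); print('near',len(p),e,linefit(p,s,-.08))
E
```

```text
29 0.6326286640606934 (np.float64(0.5531162939007431), np.float64(0.00639926821830912), np.float64(0.0017230746050057124))
shut 19 0.3105605812751709 (np.float64(-0.004303099925300922), np.float64(0.003443861527490424), np.float64(0.0005022431502791178))
near 13 0.1917214485359717 (np.float64(0.47349160990725253), np.float64(0.008440635799809743), np.float64(0.0005456272965175326))
```

View pics/ov9c.png

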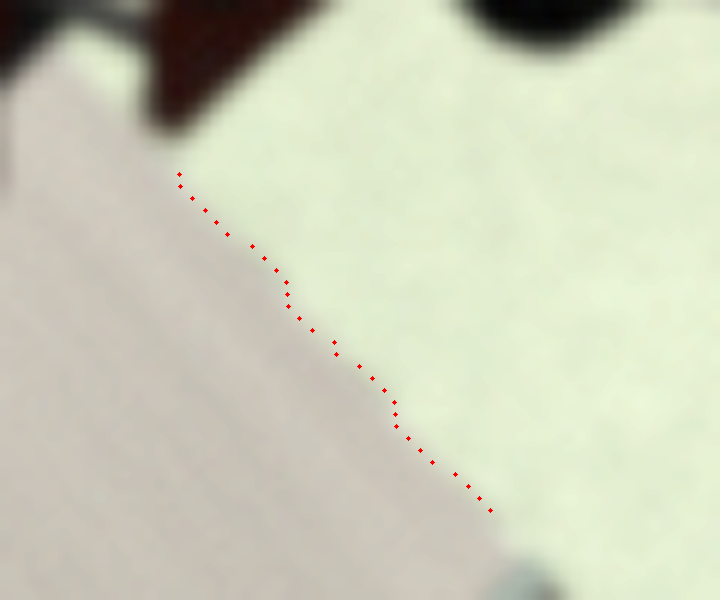

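Emit:
{"api": "apply_moves", "payload": {
  "moves": [
    [0.5,0,0.2,-0.2,0],
    [0.5,0,0.25,-0.25,0],
    [0.5,0,0.25,-0.2,0],
    [0.5,0,0.2,-0.2,0],
    [0.5,0,0,0,0],
    [0.5,0,0,0,0],
    [0.5,0,0,0,0]
  ]
}}

```text
time_s: 16.27
position: [0.6094, 0.0637, 0.1949]
ee_rot: [-0.002, 0.726, 0.688, -0.001]
ft_force: [-9.3, 3.5, -2.9]
gripper_width: 0.0111
```

```bash
sed -i '/^HG=/s/$/; HG=HG+.0018*X/' h.py; cat > st.py <<'E'
from h import *
s=bot.get_state(); M=q(s['ee_rot']); g=s['position']-.019*M[:,2]; r=g-HG; r[2]-=.003
print(s['time_s'],g,'F',s['ft_force'],s['gripper_width'],'tilt',M[:,2])
print('theta from grasp',np.arctan2(r[2],-r@X)-np.arctan2(.045,.150),'rad err mm',1e3*(np.hypot(r[2],r@X)-np.hypot(.15,.045)))
E
python3 st.py; python3 - <<'E'
from ov import *
cam('scene','s10'); s=ld('s10')
ov('s10',262,186,66,50,12,[],'ov10a'); ov('s10',280,205,66,50,12,[],'ov10b')
p,_=farEdge('s10',(336,179),(359,207)); p,e=robust(p); print(len(p),e,linefit(p,s,.08))
ov('s10',318,165,60,50,12,p,'ov10c')
E
```

```text
16.2667 [0.60946514 0.06371508 0.21392979] F [-9.25301491  3.51519962 -2.92516221] 0.0111181038001381 tilt [-3.59574595e-03  9.13493946e-04 -9.99993118e-01]
theta from grasp 0.6485331811395099 rad err mm 1.8121518656444013
29 0.5646876695657196 (np.float64(0.6497930183684708), np.float64(0.003883282380218216), np.float64(0.0016020579703383052))
```

View pics/ov10a.png

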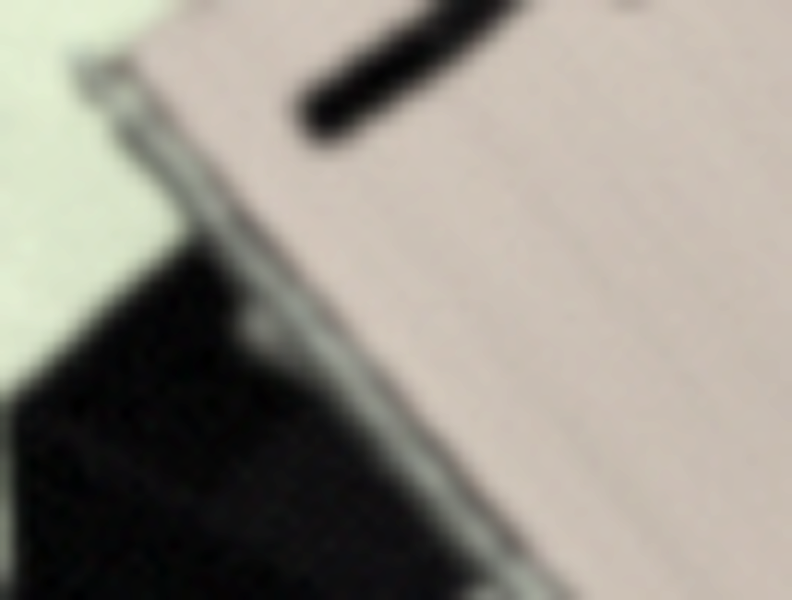

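View pics/ov10b.png

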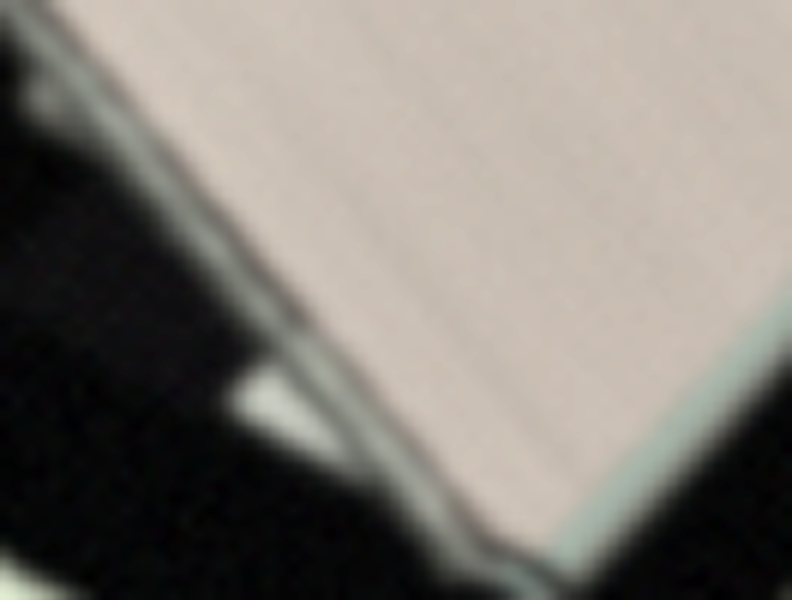

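View pics/ov10c.png

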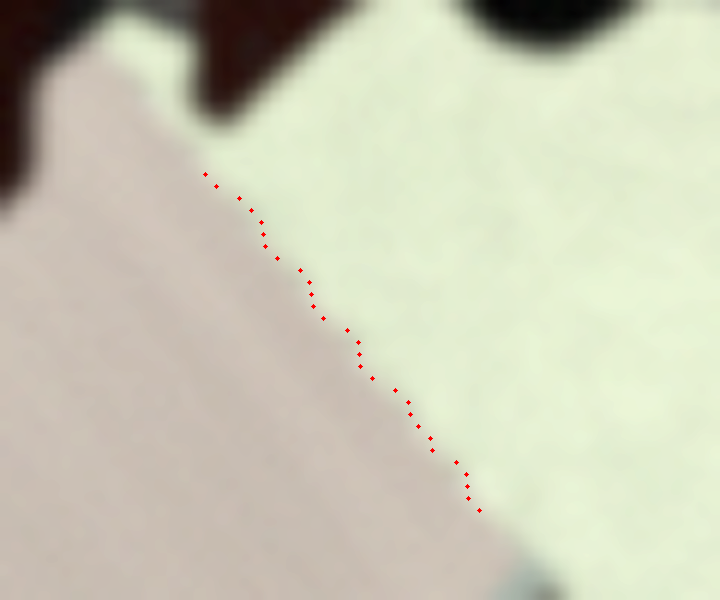

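```bash
python3 - <<'E'
from ov import *
s=ld('s10'); g=cv2.GaussianBlur(cv2.cvtColor(s['frame'],cv2.COLOR_RGB2GRAY).astype(np.float32),(0,0),.5)
C=[];Pn=[]
for v in range(195,245):
    # dark gap approx: ov10a (150,90)->(520,540); px
    u0=np.interp(v,[193,230.5],[274,304.8]) if v<=230.5 else 304.8+(v-230.5)*(304.8-274)/37.5
    us=np.arange(int(round(u0))-2,int(round(u0))+4); k=us[np.argmin(g[v,us])]
    br=np.median(g[v,k+5:k+10]); T=(g[v,k]+br)/2
    for j in range(k,k+6):
        if g[v,j]<=T<g[v,j+1]: C.append((j+(T-g[v,j])/(g[v,j+1]-g[v,j]),v)); break
    w=np.arange(k-4,k); m=w[np.argmax(g[v,w])]; a,b,c=g[v,m-1],g[v,m],g[v,m+1]; d=a-2*b+c
    if d<0 and v>206: Pn.append((m+np.clip(.5*(a-c)/-d*-1*-1,-1,1),v))
C,Pn=np.array(C),np.array(Pn)
C,e=robust(C); print(len(C),e,linefit(C,s,-.08))
Pn,e=robust(Pn); print(len(Pn),e,linefit(Pn,s,-.088))
for lo,hi in((195,220),(215,245)):
  print(linefit(C[(C[:,1]>=lo)&(C[:,1]<hi)],s,-.08)[0],linefit(Pn[(Pn[:,1]>=lo)&(Pn[:,1]<hi)],s,-.088)[0])
ov('s10',262,186,66,50,12,np.vstack([C[::2],Pn[::2]]),'ov10d')
E
```

```text
45 0.16426700362379806 (np.float64(0.6372262504149788), np.float64(0.007278057239155938), np.float64(0.0004726952340238282))
38 0.6969548671730533 (np.float64(0.6335750714339519), np.float64(0.009043423853766828), np.float64(0.0021095784853328754))
0.6410689922469625 0.5924122905286038
0.6309782047080906 0.6197086543360213
```

View pics/ov10d.png

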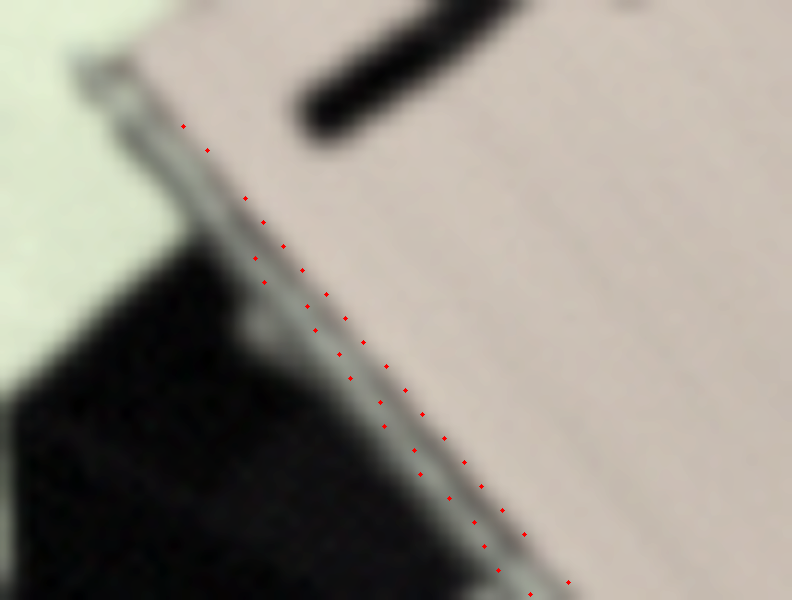

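```bash
cat > fin.py <<'E'
from ov import *
def fin(n):
    s=ld(n); g=cv2.cvtColor(s['frame'],cv2.COLOR_RGB2GRAY).astype(np.float32)
    L=[];G=[];C=[]
    for v in range(196,246):
        u0=273.5+(v-193)*(304.8-274)/37.5; us=np.arange(int(round(u0))-2,int(round(u0))+4); k=us[np.argmin(g[v,us])]
        a,b,c=g[v,k-1],g[v,k],g[v,k+1]; d=a-2*b+c
        if d>0: G.append((k+.5*(a-c)/d,v))
        br=np.median(g[v,k+5:k+10]); T=(b+br)/2
        for j in range(k,k+6):
            if g[v,j]<=T<g[v,j+1]: C.append((j+(T-g[v,j])/(g[v,j+1]-g[v,j]),v)); break
        if 216<=v<=233:   # lower pointer edge on black
            w=g[v,k-9:k]; T=.5*(w.min()+w.max())
            for j in range(k-9,k):
                if g[v,j]<T<=g[v,j+1]: L.append((j+(T-g[v,j])/(g[v,j+1]-g[v,j]),v)); break
    for nm,A,off in(('lowptr',L,-.088),('gap',G,-.084),('cover',C,-.08)):
        A,e=robust(np.array(A)); print(nm,len(A),round(float(e),2),np.round(linefit(A,s,off),4), 'du/dv',np.polyfit(A[:,1],A[:,0],1)[0])
E
python3 -c "
from fin import *
fin('s10')
p,s=pointer('s6'); p,e=robust(p); print(np.polyfit(p[:,1],p[:,0],1)[0], linefit(p,s,-.088))
for th in (.60,.62,.64,.66,.68):
  d=-X*np.cos(th)+np.array([0,0,np.sin(th)])
  for off in (-.08,-.088):
    a=proj(s,HG+.03*d+off*Y);b=proj(s,HG+.17*d+off*Y);print(th,off,(b-a)[0]/(b-a)[1])
"
```

```text
lowptr 18 0.06 [ 6.643e-01 -2.200e-03  2.000e-04] du/dv 0.8140103839130218
gap 42 0.19 [6.311e-01 8.300e-03 6.000e-04] du/dv 0.8441840500664812
cover 44 0.16 [6.369e-01 7.100e-03 4.000e-04] du/dv 0.8384613307867071
0.8178648915931295 (np.float64(0.6598960097912459), np.float64(0.0006771606432730152), np.float64(0.00042661862201866886))
0.6 -0.08 0.8744940740803273
0.6 -0.088 0.8748811984024099
0.62 -0.08 0.855089566111298
0.62 -0.088 0.8556407806933464
0.64 -0.08 0.8359449904739817
0.64 -0.088 0.8366545718660362
0.66 -0.08 0.8170401377894585
0.66 -0.088 0.8179026658968489
0.68 -0.08 0.7983556808754927
0.68 -0.088 0.7993660157820768
```

Emit:
{"api": "apply_moves", "payload": {
  "moves": [
    [0.5,0,0.11,-0.11,0],
    [0.5,0,0.11,-0.11,0],
    [0.5,0,0,0,0],
    [0.5,0,0,0,0],
    [0.5,0,0,0,0],
    [0.5,0,0,0,0]
  ]
}}

```text
time_s: 16.82
position: [0.6117, 0.0636, 0.1967]
ee_rot: [-0.002, 0.726, 0.688, -0.001]
ft_force: [-8.3, 3.3, -5.5]
gripper_width: 0.0114
```

```bash
python3 st.py; python3 -c "
from fin import *
cam('scene','s11'); fin('s11'); s=ld('s11')
p,_=farEdge('s11',(337,179),(359,207)); p,e=robust(p); print(len(p),e,linefit(p,s,.08))
ov('s11',262,186,66,50,12,[],'ov11')
"; python3 st.py
```

```text
16.8167 [0.61179858 0.06359672 0.21570923] F [-8.31468052  3.30433382 -5.49004078] 0.011433224694157628 tilt [-3.56963488e-03  9.45378938e-04 -9.99993182e-01]
theta from grasp 0.6670594438828735 rad err mm 1.8983143932657653
lowptr 16 0.06 [ 6.692e-01 -2.600e-03  2.000e-04] du/dv 0.809496038100293
gap 42 0.32 [0.6445 0.0084 0.0009] du/dv 0.8313255091610744
cover 48 0.27 [0.6549 0.0069 0.0008] du/dv 0.8212104681885215
28 0.4883654077878064 (np.float64(0.6812351014206942), np.float64(0.0027397239452197865), np.float64(0.0014012558599615678))
16.8667 [0.61178691 0.06359088 0.21568342] F [-7.04042641  2.52174373 -4.59686331] 0.01110006763213647 tilt [-3.61726327e-03  9.13513519e-04 -9.99993040e-01]
theta from grasp 0.6669072154887996 rad err mm 1.883732599056831
```

View pics/ov11.png

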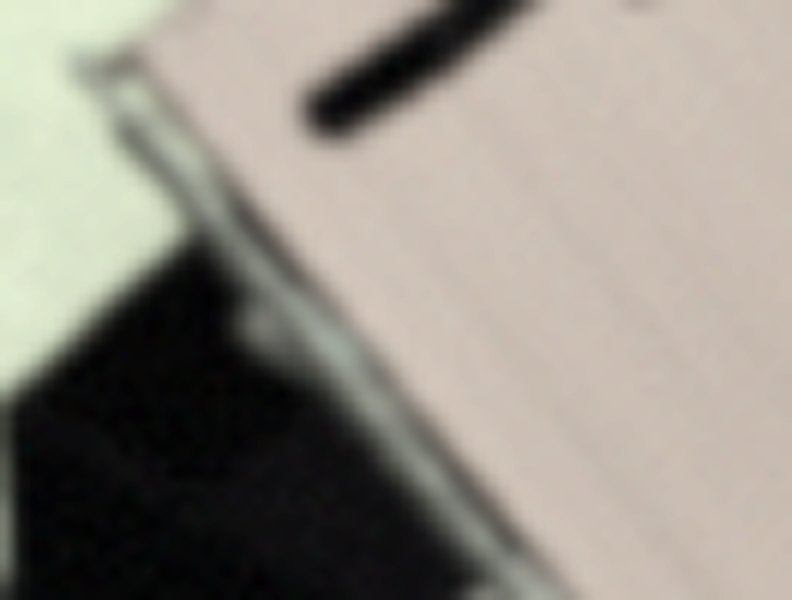

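View pics/s11.png

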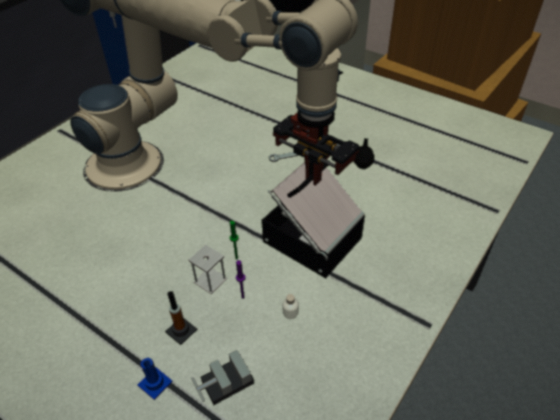

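```bash
python3 -c "
from h import *
print(bot.job_done())"; python3 st.py
```

```text
the job is handed in; nothing more can be done
None
the job is handed in; nothing more can be done
```

The dipper is in the amber vial and released, and the job was handed in at about 17 s with the gripper still holding the cover up.

- **Dipper:** I moved it from the drip stand into the vial and lowered it until contact, about 6 N upward with the tip at its home height. After letting go, the scene picture showed its collar on the vial's mouth.
- **Cover:** I gripped the bar with 40 N and lifted along the arc until the cover's edge ran parallel to the pointer.

The last angle checks (rad) agreed only to about 0.015 from the pointer:

| What was measured | Angle |
|---|---|
| Pointer, picture before the lift | 0.660 |
| Pointer, lower edge, last picture | 0.669 |
| Cover, near edge | 0.655 |
| Cover, from the arm's pose | 0.667 |
| Cover, far edge (noisy fit) | 0.681 |

- **Correction along the way:** at a first stop by the arm's pose, the cover looked about 0.08 short in the camera. I adjusted my hinge estimate and raised the cover in two further steps.
- **Other objects:** no move was made near the blower, bottle, wrench or vise, and the pointer's fitted angle before the lift stayed at 0.660 in all three pictures.
- **Holding force:** at the last reading the wrist felt about 9 N, mostly horizontal, and the cover held steady between readings.

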